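# Clear the sloping carving board

### The arm

A 6-joint arm with a two-finger parallel gripper is mounted at the origin on a cart in front of the work surface, level with it; the furniture and walls round the work are solid. World frame = base frame: x ahead of the robot, y to its left, z up, the work surface at z = 0. Lengths are in m, angles in degrees, forces in N, time in s.
With the tool pointing down it reaches from about 0.3 to 0.85 m from the base axis. Payload 5.4 kg.
Tool frame: the origin (TCP) lies between the finger pads; the fingertips stand 19 mm ahead of it and the grasp point (between the pads) is the TCP (env.tcp_to_tips is the distance from the TCP to the fingertips, in m); z points along the fingers, y is the line along which they close (so a half turn about z gives the same grasp; the last joint's range is limited). The gripper opens to 85 mm and grips with 20 to 120 N. Pads are 22 mm wide; open, the fingers measure 114 mm over their backs; the gripper's body (76 mm by 85 mm) begins 54 mm behind the grasp point. The pads swing forward as they close: fully open they stand 13 mm farther back than shut.
Start: joints at [-77.183, 9.076, 91.501, -0, 79.423, -12.038], TCP at [0.242, -0.522, 0.25] pointing down, gripper open.
Joint ranges: [-166.64, 166.64], [-54.1, 131.32], [10.49, 154.53], [-73.88, 253.88], [9.74, 151.15], [-171.62, 171.62]. Speed limits (degrees/s): [147.25, 147.25, 180, 180, 180, 180].

### API

Orientations are given as [roll, pitch, yaw] about the fixed x, y, z axes, in that order (R = Rz(yaw) Ry(pitch) Rx(roll)).
In Python, from station import monitor, viewer, ticket, env gives the robot as it stands.
- The arm moves only by the tool step_arm, never from a script. Its argument "plan" is a list of rows, each a list of 7 numbers: the shift along the world's x, y, z in units of 40 mm (1.0 is 40 mm), then the turn, a rotation vector about the world's x, y, z in units of 10 degrees (1.0 is 10 degrees), then the opening, from 0 (shut) to 1 (fully open). A call has 1 to 8 rows; each row is the pose to reach, as a shift and turn from the pose commanded when the call began; what a row does not reach only later rows make up. A row lasts 1/8 s, in which the tool goes at most 62.5 mm and 10.7 degrees, less where a joint would pass 70% of its speed; a pose out of reach is approached as far as the arm can. A call with a gripper value outside its range is refused whole. The fingers move at their own pace and stop on an object; "grip_force" is the grip in N (left out, the last holds). Time passes only in rows, so rows that repeat a pose let the fingers close. It gives the time, the measured TCP pose, the force, the opening and the grip force at its end, in the units of the state.
- monitor.sense(): the state, without advancing time (a new reading comes with each control period).
- viewer.camera(name): name is "side" or "top" or "wrist"; returns a dict with "img" (420x560x3 uint8, blue, green, red), "K" (3x3 intrinsics, pixels), "origin" and "attitude" of the camera in the world; the wrist camera has in their place "tool_from_camera" (4x4, takes a point from camera to tool coordinates, whose origin is the TCP and whose axes are the flange's). Camera axes: x right, y up, looking along -z (the intrinsics and any distortion apply to the point x, -y, -z); pixel columns grow to the right and rows downward; lengths in m; the calibration is good to about 2 mm. A picture is of the moment at which its call begins: read the wrist's pose just before it. There is no depth.
- ticket.sign_off(): hands the job in; it is judged then, once.
The state is a dict: "time": time; "q": joint angles; "qd": joint speeds; "joint_torque": joint torques, N m; "tool_pos": TCP position; "ee_rot": TCP orientation; "ft_force": force on the tool from outside, world axes, zero at the start; "moment": the same for the moment, N m; "opening": finger opening in m; "grip_force": force on a finger pad.
Only numpy, scipy, OpenCV 4.12 (cv2) and the standard library are available. Lean on these libraries where they do the work, as an engineer would, in place of code of your own. Each camera call takes 0.05 s, during which the arm holds its last target. There are 200 camera calls.

### The job

Clear the sloping carving board: first take the printing block off it and lay it flat in the tray that suits its shape, then take the scraper from its leaning rest and with it wipe all three loose wood chips down the board into the chip trough, never pushing the chips with the gripper itself. Finally lean the scraper back in its rest, handle up and foot down on the rest's floor, and leave the other things on the table where they stand.

Things in the scene. Friction and masses are not known exactly. Their poses are not given: they have to be found in the camera images.
- board: the sloping board, fixed: rubber face 200 mm wide (x), 300 mm long (y), tilted 25 degrees. Origin in the middle of the face, 123 mm above the table; y points straight downhill to the chip trough, x is level, z stands out of the face. Both side edges have rails (x = +-100 to +-112 mm) 12 mm above the rubber; upper and lower ends are open. Things lie still on the rubber
- trough_in (a point): middle of the floor of the chip trough, a fixed open plywood box below the board's lower edge, 6 mm above the table; x as the board's x, y level and away from the board, z up. Inside 224 (x) by 114 mm (y), walls 52 mm above the table. The board's lower edge is 60 mm above the table and reaches about 7 mm past the inside of the near wall
- block: the printing block, 45 (x) x 70 (y) x 22 mm (z), plain wood with a picture on its top; it lies on the rubber with its long side roughly across the slope. Origin in the middle of its underside, z up out of the top; 60 g
- oblong_tray: fixed low wooden tray, the one the block fits: inside 100 (x) x 84 mm (y), walls 6 mm thick, rim 14 mm above the table, inner floor 6 mm above the table. Origin on the table under its middle. The block fits with its long side along the tray's x, either way round
- square_tray: fixed low wooden tray, too small for the block: inside 60 x 60 mm, otherwise like the oblong tray. Origin on the table under its middle
- scraper: the scraper, 250 g: a steel foot 124 mm wide (x), 26 thick (y), 34 high, flat below, and on it a wooden handle 100 mm wide (x), 22 thick (y), from 34 to 116 mm above the underside. Origin in the middle of the underside, z up the handle. Grip the handle across its thickness (y); it is too wide the other way. It starts in the rest
- rest: the scraper's rest, fixed: a sloping floor and, square to it on its downhill (+y) side, a back plate the scraper leans on, 25 degrees from vertical. Origin in the middle of the floor, 35 mm above the table; z along the leaning handle, x level. Floor x +-75, y +-31 mm; plate face at y = 13.5, up to z = 58 mm; other sides open. Its frame and a home scraper's coincide, give or take 30 mm in x
- chip_a: loose wood chip, a flat strip 62 x 20 x 12 mm thick, one end narrower, lying on the rubber uphill of the block; 15 g. Origin in the middle of its underside, x along its length
- chip_b: loose wood chip, a flat strip 68 x 20 x 12 mm thick, one end narrower, lying on the rubber downhill of the block; 15 g. Origin in the middle of its underside, x along its length
- chip_c: loose wood chip, a flat strip 74 x 20 x 12 mm thick, one end narrower, lying on the rubber downhill of the block; 15 g. Origin in the middle of its underside, x along its length
- tape: bystander: a roll of masking tape lying flat, 104 mm across, 24 mm high; origin in the middle of its underside
- ink: bystander: an ink jar, 54 mm across, 57 mm high; origin in the middle of its underside
- sander: bystander: a sanding block, 40 x 60 x 30 mm high; origin in the middle of its underside

How it is judged (in metres and radians):
On the way, in this order (a step that is already met when the one before it is completed fails the run):
1. the printing block lies flat in the oblong tray, released (x of block in the frame of oblong_tray between -0.025 and 0.025 m and y of block in the frame of oblong_tray between -0.025 and 0.025 m and height (world z) of block below 0.01 m and angle between block's own z axis and vertical below 0.12 rad and contact force between the fingers and block below 0.1 N and linear speed of block below 0.02 m/s), for 0.2 s.
2. the scraper is out of its rest (distance between scraper and rest above 0.08 m), for 0.1 s.
3. all three chips lie in the chip trough (x of chip_a in the frame of trough_in between -0.114 and 0.114 m and y of chip_a in the frame of trough_in between -0.06 and 0.06 m and z of chip_a in the frame of trough_in between -0.005 and 0.045 m and x of chip_b in the frame of trough_in between -0.114 and 0.114 m and y of chip_b in the frame of trough_in between -0.06 and 0.06 m and z of chip_b in the frame of trough_in between -0.005 and 0.045 m and x of chip_c in the frame of trough_in between -0.114 and 0.114 m and y of chip_c in the frame of trough_in between -0.06 and 0.06 m and z of chip_c in the frame of trough_in between -0.005 and 0.045 m), for 0.2 s.
4. the scraper leans in its rest again (x of scraper in the frame of rest between -0.035 and 0.035 m and y of scraper in the frame of rest between -0.012 and 0.006 m and z of scraper in the frame of rest between -0.005 and 0.008 m and angle between the z axis of scraper and the z axis of rest, either way round below 0.12 rad and angle between the x axis of scraper and the x axis of rest, either way round below 0.2 rad and contact force between the fingers and scraper below 0.1 N and linear speed of scraper below 0.02 m/s), for 0.2 s.
At the end, for the whole second after the job is handed in: Block flat in the oblong tray (within 25 mm of its middle each way); all three chips at rest in the trough; scraper leaning in its rest, foot within 8 mm of the floor, within 12 mm of the plate, 35 mm of the middle along it and 0.12 rad of its lean; everything released (all of step 1 and all of step 3 and all of step 4 and linear speed of each of chip_a, chip_b, chip_c below 0.02 m/s); the robot touches nothing.
It fails at once if the gripper's fingers push a chip (over 2 N) (contact force between the fingers and chip_a above 2 N or contact force between the fingers and chip_b above 2 N or contact force between the fingers and chip_c above 2 N).
It fails at once if a bystander is moved more than 40 mm (distance of any of tape, ink, sander from where it was at the start of the episode above 0.04 m).
It also fails if it takes over 72 s, if anything falls off the work surface, if the arm or the gripper's body presses on something with over 40 N, if the wrist force passes 120 N, or if a joint passes its speed limit or range.

## Working session

There is one attempt and no reset: what is moved stays moved. The work goes in short steps, Python scripts to look and compute and a tool call to move; the robot and the scene stay as the last step left them, time stands still between calls to the robot, and variables do not carry over. Pictures are saved under pics/ and viewed, at most 10 in all, crops included, and the job is handed in when it is done.

Besides the shell and the picture viewer there is one more tool, called after "Call:" as name([rows], argument=value, ...), one row to a line, values as JSON. step_arm: Moves the arm, as the interface text tells. Its arguments: {"type":"object","properties":{"plan":{"type":"array"},"grip_force":{"type":"number"}},"required":["plan"]}

```bash
mkdir -p pics; ls
python3 - <<'E'
from station import monitor, viewer, ticket, env
import cv2,pickle
print(monitor.sense())
d={}
for n in("top","side"):
    c=viewer.camera(n);d[n]=c
    cv2.imwrite(f"pics/{n}0.png",c["img"]);print(n,c["K"],c["origin"],c["attitude"],[k for k in c])
pickle.dump(d,open("cams.pkl","wb"))
E
```

```text
pics
{'time': 0.0, 'q': array([-7.71834156e+01,  9.11508558e+00,  9.15736119e+01, -2.19841340e-04,
        7.94227880e+01, -1.20356697e+01]), 'qd': array([0.00422358, 0.11030724, 0.0076491 , 0.01559705, 0.09314573,
       0.09259135]), 'joint_torque': array([ 1.02372604e-03, -3.95997870e+01, -3.31427550e+01, -4.48090827e-05,
        8.40407069e-03,  3.38433836e-06]), 'tool_pos': array([ 0.24153002, -0.52117855,  0.24928041]), 'ee_rot': array([-1.79890920e+02, -2.30357389e-02,  2.48522727e+01]), 'ft_force': array([-0.12403663,  0.38100225, -0.91176159]), 'moment': array([-0.00572786,  0.04814547, -0.00386777]), 'grip_force': 0.0, 'opening': 0.08534542496215895}
top [[382.75610262   0.         280.97746576]
 [  0.         382.75610262 213.34425364]
 [  0.           0.           1.        ]] [0.47768795 0.04694172 1.11657421] [  5.21908823  -0.97179673 -91.41153302] ['img', 'K', 'origin', 'attitude']
side [[483.59844132   0.         275.34410821]
 [  0.         483.59844132 201.35494507]
 [  0.           0.           1.        ]] [ 0.6333464  -0.99860699  0.7524477 ] [59.00437198  1.24178925  2.59306137] ['img', 'K', 'origin', 'attitude']
```

View pics/top0.png

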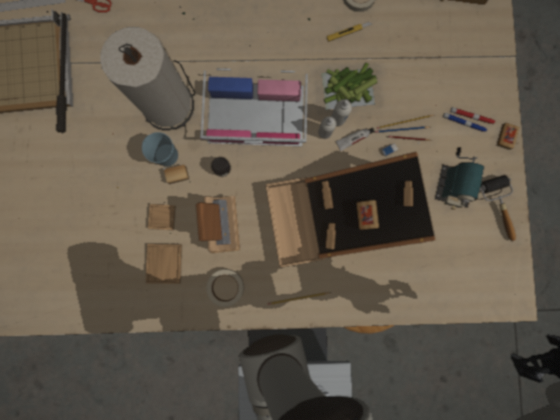

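View pics/side0.png

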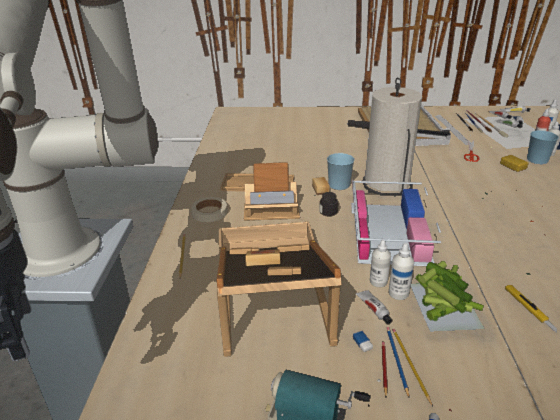

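The top view shows the board at about (370,205), with its chips at (327,195), (408,193) and (331,236) and the block at (368,214). The trough is at (287,222), the rest and scraper at (217,222), the oblong tray at (163,263) and the square tray at (160,216). Bystanders: tape (226,287), ink (221,166), sander (175,174). Downhill is image-left, which is world +y.

```bash
cat > h.py <<'E'
import numpy as np,cv2,pickle
from scipy.spatial.transform import Rotation as R
def rot(a): return R.from_euler('xyz',a,degrees=True).as_matrix()
def ray(c,uv):
    K=c["K"]; d=np.array([(uv[0]-K[0,2])/K[0,0],-(uv[1]-K[1,2])/K[1,1],-1.])
    return np.array(c["origin"]),rot(c["attitude"])@d
def onplane(c,uv,p0,n):
    o,d=ray(c,uv); return o+d*(np.dot(np.array(p0)-o,n)/np.dot(d,n))
def onz(c,uv,z): return onplane(c,uv,[0,0,z],[0,0,1])
def px(c,p):
    q=rot(c["attitude"]).T@(np.array(p)-c["origin"]); K=c["K"]
    return np.array([K[0,0]*q[0]/-q[2]+K[0,2],K[1,1]*-q[1]/-q[2]+K[1,2]])
E
python3 - <<'E'
from h import *
d=pickle.load(open("cams.pkl","rb"))
a=d["top"]["img"]
def enh(i): return np.clip((i/255.)**.55*255,0,255).astype(np.uint8)
x0,y0,x1,y1=255,140,445,275
b=cv2.resize(enh(a[y0:y1,x0:x1]),None,fx=4.2,fy=4.2,interpolation=cv2.INTER_CUBIC)
cv2.imwrite("pics/c1.png",b)
b=cv2.resize(enh(a[150:305,135:260]),None,fx=3.8,fy=3.8,interpolation=cv2.INTER_CUBIC)
cv2.imwrite("pics/c2.png",b)
E
```

```text
(no output)
```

View pics/c1.png

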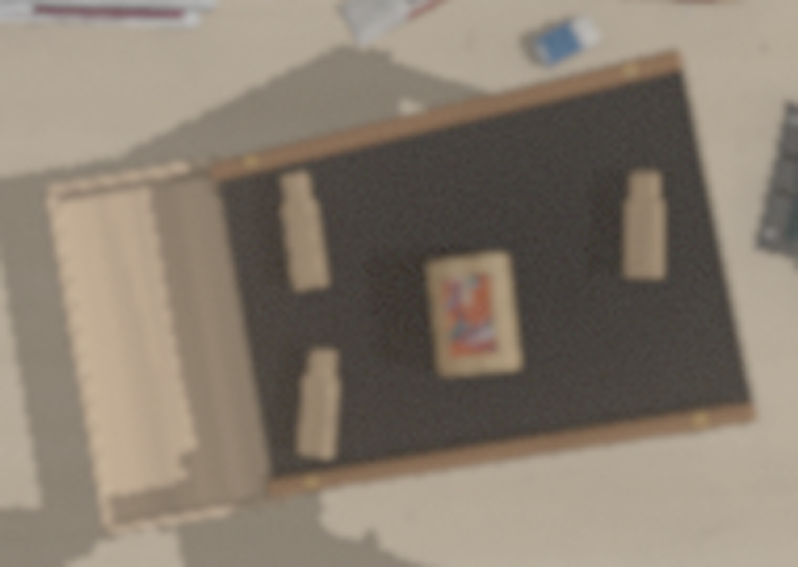

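View pics/c2.png

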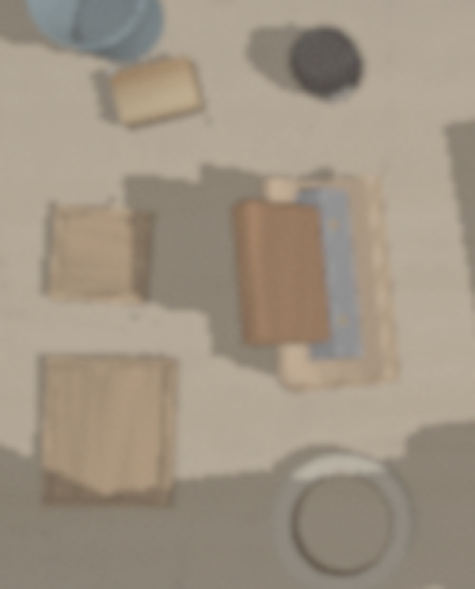

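```bash
cat > pose.py <<'E'
from h import *
d=pickle.load(open("cams.pkl","rb")); T=d["top"]
c1=lambda p: (np.array(p,float)+.5)/4.2-.5+[255,140]
c2=lambda p: (np.array(p,float)+.5)/3.8-.5+[135,150]
s,c=np.sin(np.radians(25)),np.cos(np.radians(25))
def frame(yaw,tilt=25):  # x level, y downhill, z out
    return R.from_euler('z',yaw,degrees=True).as_matrix()@R.from_euler('x',-tilt,degrees=True).as_matrix()
def fit(obs,model,o,yaw,name,tilt=25):
    from scipy.optimize import least_squares
    f=lambda v:np.concatenate([px(T,np.array([v[0],v[1],o[2]])+frame(v[2],tilt)@m)-u for m,u in zip(model,obs)])
    r=least_squares(f,[o[0],o[1],yaw]); print(name,np.round([r.x[0],r.x[1],o[2],r.x[2]],4),"res px",np.round(r.fun,1))
    return np.array([r.x[0],r.x[1],o[2]]),r.x[2]
E
python3 - <<'E'
from pose import *
# rubber/rail corners
obs=[c1(p) for p in[(680,52),(755,418),(270,497),(210,162)]]
model=[(.112,-.15,.012),(-.112,-.15,.012),(-.112,.15,.012),(.112,.15,.012)]
bo,by=fit(obs,model,[.45,-.15,.123],10,"board")
B=frame(by)
def onboard(p,h): return B.T@(onplane(T,c1(p),bo+B[:,2]*h,B[:,2])-bo)
def quad(ps,h,n):
    q=np.array([onboard(p,h) for p in ps]); print(n,"ctr(board)",np.round(q.mean(0)*1000,1),"edges",[tuple(np.round((q[(i+1)%4]-q[i])[:2]*1000,1)) for i in range(4)])
    return bo+B@(q.mean(0)-[0,0,h])
print("block W",quad([(425,258),(510,250),(523,370),(440,378)],.022,"block"))
quad([(628,170),(659,170),(664,278),(624,278)],.012,"a")
quad([(281,174),(308,172),(328,287),(292,291)],.012,"b?")
quad([(310,349),(338,350),(333,459),(298,457)],.012,"c?")
# rest
fit([c2(p) for p in[(378,178),(398,380)]],[(.075,-.031,0),(-.075,-.031,0)],[.45,.2,.035],0,"rest floor edge")
hm=[(.05,-.011,.116),(.05,-.011,.034),(-.05,-.011,.034),(-.05,-.011,.116)]
fit([c2(p) for p in[(262,202),(320,205),(330,345),(272,344)]],hm,[.45,.2,.035],0,"scraper handle")
fit([c2(p) for p in[(360,190),(360,357)]],[(.062,-.013,.0),(-.062,-.013,0)],[.45,.2,.035],0,"foot")
m=[(.056,.048,.014),(.056,-.048,.014),(-.056,-.048,.014),(-.056,.048,.014)]
fit([c2(p) for p in[(38,355),(178,355),(175,508),(40,507)]],m,[.4,.3,0],0,"oblong",0)
m=[(.036*a,.036*b,.014) for a,b in((1,1),(1,-1),(-1,-1),(-1,1))]
fit([c2(p) for p in[(50,204),(155,208),(150,300),(43,299)]],m,[.4,.3,0],0,"square",0)
print("tape",onz(T,c2((343,520)),.024),"ink",onz(T,c2((326,62)),.057),"sander",onz(T,c2((155,92)),.03))
m=[(.124,.069,.046),(-.124,.069,.046)]
fit([c1(p) for p in[(50,190),(110,528)]],m,[.45,.05,.006],10,"trough",0)
E
```

```text
board [ 0.5791 -0.1954  0.123   8.2964] res px [ 0.1 -1.4  0.8  1.3 -0.5  0.3 -0.5 -0.2]
block ctr(board) [-20.2  -4.4  22. ] edges [(np.float64(-5.7), np.float64(-51.5)), (np.float64(-72.5), np.float64(6.0)), (np.float64(3.9), np.float64(50.2)), (np.float64(74.3), np.float64(-4.7))]
block W [ 0.55965605 -0.20222255  0.12484193]
a ctr(board) [  13.7 -110.2   12. ] edges [(np.float64(-3.9), np.float64(-17.0)), (np.float64(-63.1), np.float64(9.2)), (np.float64(4.4), np.float64(22.1)), (np.float64(62.5), np.float64(-14.3))]
b? ctr(board) [53.4 95.4 12. ] edges [(np.float64(-2.8), np.float64(-17.9)), (np.float64(-75.2), np.float64(0.7)), (np.float64(2.1), np.float64(23.9)), (np.float64(75.9), np.float64(-6.8))]
c? ctr(board) [-57.8 104.6  12. ] edges [(np.float64(-3.9), np.float64(-18.0)), (np.float64(-67.6), np.float64(16.1)), (np.float64(4.8), np.float64(22.7)), (np.float64(66.8), np.float64(-20.7))]
rest floor edge [0.5486 0.1786 0.035  4.8195] res px [-0.  -0.1  0.   0.1]
scraper handle [0.553  0.1857 0.035  3.7901] res px [-1.3 -1.   1.2  0.4  1.4 -0.1 -1.1  0.8]
foot [ 0.556   0.1837  0.035  -0.7095] res px [-0. -0.  0.  0.]
oblong [ 0.4438  0.3648  0.     -0.692 ] res px [ 1.8  0.4 -1.3  0.  -1.  -0.6  0.5  0.2]
square [ 0.5779  0.3715  0.     -2.9458] res px [ 1.2  0.  -1.4 -0.3 -1.4  0.4  1.6 -0. ]
tape [0.37431453 0.18865371 0.024     ] ink [0.71136625 0.19310313 0.057     ] sander [0.69704452 0.32561122 0.03      ]
trough [ 5.5400e-01 -2.0400e-02  6.0000e-03  8.7377e+00] res px [-0.6 -3.6  0.6  3.5]
```

```bash
cat >> pose.py <<'E'
D=np.diag([1,-1,-1.])
BO=np.array([.5791,-.1954,.123]);BY=8.3;B=frame(BY)
def go(pos,Rt):
    from station import monitor
    st=monitor.sense();R0=rot(st["ee_rot"])
    print("t",st["time"],"pos",np.round(st["tool_pos"],4),"F",np.round(st["ft_force"],1),"op",round(st["opening"],4),"| shift",np.round((np.array(pos)-st["tool_pos"])/.04,3),
     "turn",np.round(R.from_matrix(Rt@R0.T).as_rotvec(degrees=True)/10,3))
def onb(x,y,z): return BO+B@np.array([x,y,z])
def tool(yaw,tilt=25): return frame(yaw,tilt)@D
E
python3 - <<'E'
from pose import *
from station import env
print(env.tcp_to_tips)
Rt=B@R.from_euler('z',-4.7,degrees=True).as_matrix()@D
go(onb(-.020,-.004,.14),Rt)
E
```

```text
0.019
t 0.1 pos [ 0.2416 -0.5212  0.2494] F [-0.4 -0.5  0. ] op 0.0854 | shift [7.743 9.448 0.054] turn [-2.388 -0.816 -2.092]
```

Call:
step_arm([
  [0.9,1.1,0.4,-0.3,-0.1,-0.2,1],
  [1.9,2.3,0.6,-0.6,-0.2,-0.5,1],
  [2.9,3.5,0.7,-0.9,-0.3,-0.8,1],
  [3.9,4.7,0.7,-1.2,-0.4,-1.1,1],
  [4.9,5.9,0.6,-1.5,-0.5,-1.3,1],
  [5.9,7.1,0.4,-1.8,-0.6,-1.6,1],
  [6.8,8.3,0.2,-2.1,-0.7,-1.9,1],
  [7.74,9.45,0.05,-2.39,-0.82,-2.09,1],
])

```text
time: 1.1
tool_pos: [0.552, -0.1416, 0.2518]
ee_rot: [154.8, -2.0, 4.0]
ft_force: [1.5, -2.2, 1.4]
opening: 0.0856
grip_force: 0.0
```

```bash
cat >> pose.py <<'E'
def wrist(name,save=True):
    from station import monitor,viewer
    st=monitor.sense();c=viewer.camera("wrist")
    M=np.eye(4);M[:3,:3]=rot(st["ee_rot"]);M[:3,3]=st["tool_pos"]
    W=M@np.array(c["tool_from_camera"])
    c["origin"]=W[:3,3];c["attitude"]=R.from_matrix(W[:3,:3]).as_euler('xyz',degrees=True)
    if save: cv2.imwrite(f"pics/{name}.png",c["img"])
    pickle.dump(c,open(name+".pkl","wb"));return c
E
python3 - <<'E'
from pose import *
Rt=B@R.from_euler('z',-4.7,degrees=True).as_matrix()@D
go(onb(-.020,-.004,.14),Rt)
c=wrist("w1")
for q in [(-.02,-.004,.022),(-.1,.15,0),(.1,.15,0),(-.1,-.15,0)]: print(q,px(c,onb(*q)))
E
```

```text
t 1.1 pos [ 0.552  -0.1416  0.2518] F [ 1.5 -2.2  1.4] op 0.0856 | shift [-0.017 -0.042 -0.006] turn [0.023 0.006 0.002]
(-0.02, -0.004, 0.022) [275.98291607 217.88742875]
(-0.1, 0.15, 0) [ 97.87244113 317.94365733]
(0.1, 0.15, 0) [34.16936635 56.92032466]
(-0.1, -0.15, 0) [463.12389183 290.44299623]
```

View pics/w1.png

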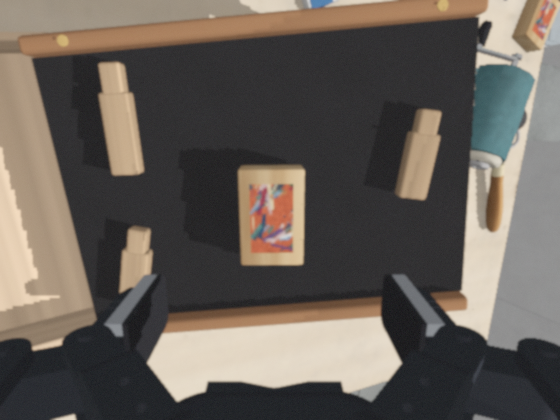

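The wrist view has the block top centred at (272,216) and square to the tool. The chips are at (121,120), (138,262) and (419,155), and the predicted board corners match the picture within about 3 px.

Run:
```python
from pose import *
c=pickle.load(open("w1.pkl","rb"))
f=lambda p,h:np.round(B.T@(onplane(c,p,BO+B[:,2]*h,B[:,2])-BO)*1000,1)
for p in[(238,170),(305,170),(304,265),(240,265),(272,217)]: print("blk",f(p,.022))
for p in[(100,63),(125,65),(143,173),(110,175),(127,228),(150,230)]: print("chip",f(p,.012))
for p in[(417,110),(441,111),(434,197),(396,193)]: print("a",f(p,.012))
k=f((272,217),.022)/1000
Rt=B@R.from_euler('z',-4.7,degrees=True).as_matrix()@D
go(onb(k[0],k[1],.06),Rt);go(onb(k[0],k[1],.024),Rt)
```

```text
blk [15.6 18.8 22. ]
blk [ 11.9 -26.2  22. ]
blk [-57.2 -21.4  22. ]
blk [-53.3  24.9  22. ]
blk [-19.1  -1.3  22. ]
chip [ 90.7 101.4  12. ]
chip [88.2 85.5 12. ]
chip [17.6 86.6 12. ]
chip [ 18.1 110.   12. ]
chip [-21.5 105.6  12. ]
chip [-24.5  89.1  12. ]
a [  44.5 -104.4   12. ]
a [  42.5 -120.5   12. ]
a [ -16.7 -118.1   12. ]
a [-11.5 -90.9  12. ]
t 1.15 pos [ 0.5549 -0.1348  0.2494] F [-3.5  5.1 -1. ] op 0.0853 | shift [ 0.044 -0.987 -1.787] turn [ 0.003  0.015 -0.033]
t 1.15 pos [ 0.5549 -0.1348  0.2494] F [-3.5  5.1 -1. ] op 0.0853 | shift [ 0.099 -1.363 -2.603] turn [ 0.003  0.015 -0.033]
```

Call:
step_arm([
  [0.03,-0.2,-0.5,0,0,0,1],
  [0.07,-0.4,-1.0,0,0,0,1],
  [0.11,-0.6,-1.5,0,0,0,1],
  [0.13,-0.76,-1.85,0,0,0,1],
  [0.13,-0.76,-1.85,0,0,0,1],
  [0.13,-0.76,-1.85,0,0,0,1],
], grip_force=40)

```text
time: 1.9
tool_pos: [0.5569, -0.1742, 0.1791]
ee_rot: [154.9, -2.1, 4.1]
ft_force: [-0.2, -0.7, 0.3]
opening: 0.0854
grip_force: 0.0
```

Run:
```python
from pose import *
Rt=B@R.from_euler('z',-4.7,degrees=True).as_matrix()@D
go(onb(-.0195,-.0015,.024),Rt)
```

```text
t 1.9 pos [ 0.5569 -0.1742  0.1791] F [-0.2 -0.7  0.3] op 0.0854 | shift [ 0.042 -0.383 -0.843] turn [ 0.014  0.008 -0.001]
```

Call:
step_arm([
  [0.02,-0.2,-0.42,0,0,0,1],
  [0.04,-0.38,-0.84,0,0,0,1],
  [0.04,-0.38,-0.84,0,0,0,0.8],
  [0.04,-0.38,-0.84,0,0,0,0.3],
  [0.04,-0.38,-0.84,0,0,0,0.3],
  [0.04,-0.38,-0.84,0,0,0,0.3],
  [0.04,-0.38,-0.84,0,0,0,0.3],
  [0.04,-0.38,-0.84,0,0,0,0.3],
])

```text
time: 2.9
tool_pos: [0.5584, -0.1893, 0.1452]
ee_rot: [154.9, -2.0, 4.1]
ft_force: [0.2, 0.9, 2.8]
opening: 0.0441
grip_force: 42.8
```

Run:
```python
from pose import *
go([.4438,.3648,.12],tool(-.7,0));go([.4438,.3648,.032],tool(-.7,0))
```

```text
t 2.9 pos [ 0.5584 -0.1893  0.1452] F [0.2 0.9 2.8] op 0.0441 | shift [-2.864 13.852 -0.63 ] turn [ 2.5    0.274 -0.425]
t 2.9 pos [ 0.5584 -0.1893  0.1452] F [0.2 0.9 2.8] op 0.0441 | shift [-2.864 13.852 -2.83 ] turn [ 2.5    0.274 -0.425]
```

Call:
step_arm([
  [0,0.2,0.5,0,0,0,0.3],
  [0,0.5,1.3,0,0,0,0.3],
  [0,0.9,2.3,0,0,0,0.3],
  [-0.1,1.8,3.0,0,0,0,0.3],
  [-0.3,2.8,3.2,0,0,0,0.3],
  [-0.6,3.9,3.2,0,0,0,0.3],
  [-0.8,5.0,3.2,0,0,0,0.3],
  [-1.1,6.1,3.2,0,0,0,0.3],
])

```text
time: 3.9
tool_pos: [0.5135, 0.0559, 0.2725]
ee_rot: [155.0, -2.0, 4.0]
ft_force: [0.6, 1.1, -1.3]
opening: 0.0443
grip_force: 42.4
```

Call:
step_arm([
  [-0.3,1.1,0,0.4,0.05,-0.07,0.3],
  [-0.6,2.3,0,0.8,0.1,-0.14,0.3],
  [-0.9,3.5,0,1.2,0.15,-0.21,0.3],
  [-1.2,4.7,0,1.7,0.2,-0.28,0.3],
  [-1.5,5.9,0,2.1,0.24,-0.36,0.3],
  [-1.76,7.0,-0.6,2.5,0.27,-0.43,0.3],
  [-1.76,7.75,-1.8,2.5,0.27,-0.43,0.3],
  [-1.76,7.75,-3.0,2.5,0.27,-0.43,0.3],
])

```text
time: 4.9
tool_pos: [0.4434, 0.3663, 0.1515]
ee_rot: [-179.9, -0.0, -0.6]
ft_force: [1.4, -0.2, -0.4]
opening: 0.0441
grip_force: 42.4
```

Call:
step_arm([
  [0,0,-0.6,0,0,0,0.3],
  [0,0,-0.8,0,0,0,0.3],
  [0,0,-0.8,0,0,0,0.3],
  [0,0,-0.8,0,0,0,0.3],
])

```text
time: 5.4
tool_pos: [0.4448, 0.3651, 0.1224]
ee_rot: [-179.9, -0.1, -0.8]
ft_force: [1.2, 0.5, -0.4]
opening: 0.0441
grip_force: 42.4
```

Run:
```python
from pose import *
from station import viewer
go([.4438,.3648,.032],tool(-.7,0))
c=viewer.camera("top");print(px(c,[.4438,.3648,.014]))
u=np.clip((c["img"][200:310,110:250]/255.)**.55*255,0,255).astype(np.uint8)
s=viewer.camera("side");print(px(s,[.4438,.3648,.014]))
v=np.clip((s["img"][120:230,180:320]/255.)**.55*255,0,255).astype(np.uint8)
cv2.imwrite("pics/p1.png",cv2.resize(np.hstack([u,v]),None,fx=2.8,fy=2.8,interpolation=cv2.INTER_CUBIC))
```

```text
t 5.4 pos [0.4448 0.3651 0.1224] F [ 1.2  0.5 -0.4] op 0.0441 | shift [-0.024 -0.008 -2.26 ] turn [-0.009  0.014  0.006]
[162.99637395 263.03064007]
[240.65914654 179.42302641]
```

View pics/p1.png

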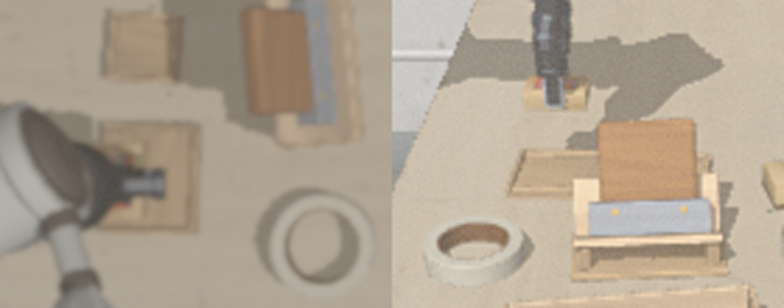

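The block hangs level at (555,95) in the side half, over the middle of the oblong tray. I'll lower it.

Call:
step_arm([
  [0,0,-0.7,0,0,0,0.3],
  [-0.02,0,-1.4,0,0,0,0.3],
  [-0.02,0,-1.9,0,0,0,0.3],
  [-0.02,0,-2.1,0,0,0,0.3],
  [-0.02,0,-2.26,0,0,0,0.3],
  [-0.02,0,-2.26,0,0,0,0.3],
  [-0.02,0,-2.26,0,0,0,0.3],
])

```text
time: 6.38
tool_pos: [0.4435, 0.365, 0.0311]
ee_rot: [-179.9, -0.1, -0.8]
ft_force: [0.2, 0.0, -0.8]
opening: 0.0441
grip_force: 42.4
```

Call:
step_arm([
  [0,0,-0.03,0,0,0,0.3],
  [0,0,-0.03,0,0,0,0.6],
  [0,0,-0.03,0,0,0,0.6],
  [0,0,0.3,0,0,0,0.6],
  [0,0,1.2,0,0,0,0.8],
  [0,0,2.4,0,0,0,1],
  [0,0,3.6,0,0,0,1],
  [0,0,4.6,0,0,0,1],
])

```text
time: 7.38
tool_pos: [0.4433, 0.3649, 0.2177]
ee_rot: [-179.9, -0.1, -0.8]
ft_force: [0.1, -0.5, -0.4]
opening: 0.0854
grip_force: 0.0
```

Run:
```python
from pose import *
c=wrist("w2")
for z in(.022,.028): print(px(c,[.4438,.3648,z]))
print([px(c,[.4438+a*.056,.3648+b*.048,.014]).round() for a,b in((1,1),(1,-1),(-1,-1),(-1,1))])
```

```text
[274.93094999 193.05994528]
[274.93317428 194.48377538]
[array([220., 130.]), array([329., 128.]), array([325., 248.]), array([226., 249.])]
```

View pics/w2.png

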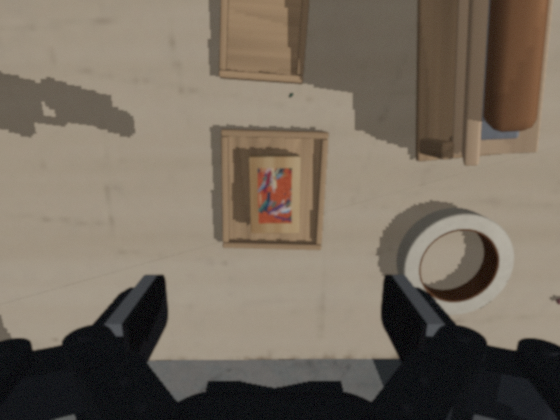

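Block lies flat mid-tray, at (274,195). Next I hover over the scraper handle along its lean axis.

Run:
```python
from pose import *
F=frame(4);go(np.array([.553,.184,.035])+F@[0,0,.23],tool(4))
```

```text
t 7.425 pos [0.4458 0.3663 0.2238] F [3.1 2.3 4.6] op 0.0854 | shift [ 2.511 -2.134  0.49 ] turn [-2.536 -0.012  0.453]
```

Call:
step_arm([
  [0.5,-0.2,0.5,-0.5,0,0.1,1],
  [1.0,-0.6,0.7,-1.0,0,0.2,1],
  [1.5,-1.1,0.7,-1.5,0,0.3,1],
  [2.1,-1.6,0.7,-2.0,0,0.4,1],
  [2.57,-2.1,0.71,-2.54,0,0.45,1],
  [2.57,-2.1,0.71,-2.54,0,0.45,1],
  [2.57,-2.1,0.71,-2.54,0,0.45,1],
  [2.57,-2.1,0.71,-2.54,0,0.45,1],
])

```text
time: 8.43
tool_pos: [0.5452, 0.2811, 0.2434]
ee_rot: [154.7, 0.6, 3.7]
ft_force: [-0.2, -0.0, -0.0]
opening: 0.0855
grip_force: 0.0
```

Run:
```python
from pose import *
F=frame(4);o=np.array([.553,.184,.035]);go(o+F@[0,0,.23],tool(4))
c=wrist("w3")
for q in [(.05,-.011,.116),(.05,.011,.116),(-.05,.011,.116),(-.05,-.011,.116),(.062,-.013,.034),(-.062,-.013,.034)]: print(q,px(c,o+F@q).round(1))
```

```text
t 8.425 pos [0.5452 0.2811 0.2434] F [-0.2 -0.  -0. ] op 0.0855 | shift [ 0.025 -0.004  0.001] turn [ 0.033 -0.06   0.031]
(0.05, -0.011, 0.116) [291.3 140.9]
(0.05, 0.011, 0.116) [257.1 140.9]
(-0.05, 0.011, 0.116) [258.9 281.5]
(-0.05, -0.011, 0.116) [289.3 281.5]
(0.062, -0.013, 0.034) [289.  118.3]
(-0.062, -0.013, 0.034) [287.4 253.3]
```

View pics/w3.png

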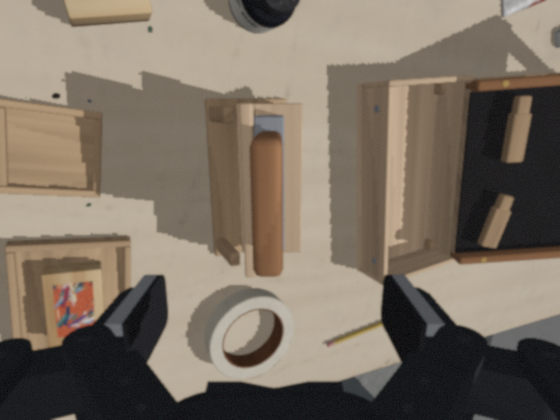

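The handle top spans (252,132) to (284,276), centred on (268,204). That is about 4–5 mm from the prediction. The block in the tray and the bystanders look undisturbed.

Run:
```python
from pose import *
c=pickle.load(open("w3.pkl","rb"))
F=frame(4);o=np.array([.553,.184,.035])
g=lambda p,z:np.round(F.T@(onplane(c,p,o+F[:,2]*z,F[:,2])-o)*1000,1)
for p in[(252,136),(282,136),(284,272),(254,272),(268,132),(268,276),(268,204)]: print("handle",g(p,.116))
for p in [(301,103),(300,252)]: print("floor",g(p,0))
for p in [(237,103),(246,277),(252,103),(255,277)]: print("plate",g(p,.058))
k=g((268,204),.116)/1000
for z in(.13,.09): go(o+F@[k[0],k[1],z],tool(4))
```

```text
handle [ 53.1  14.3 116. ]
handle [ 53.1  -5.  116. ]
handle [-42.5  -7.1 116. ]
handle [-42.4  14.5 116. ]
handle [ 55.6   4.  116. ]
handle [-45.6   4.4 116. ]
handle [  8.    4.2 116. ]
floor [ 74.9 -25.6   0. ]
floor [-74.6 -27.8  -0. ]
plate [74.1 28.7 58. ]
plate [-74.9  25.   58. ]
plate [74.1 17.  58. ]
plate [-74.9  16.9  58. ]
t 8.475 pos [0.5453 0.2811 0.2434] F [-0.8  0.   0.4] op 0.0855 | shift [ 0.29  -0.948 -2.308] turn [ 0.035 -0.06   0.031]
t 8.475 pos [0.5453 0.2811 0.2434] F [-0.8  0.   0.4] op 0.0855 | shift [ 0.32  -1.369 -3.214] turn [ 0.035 -0.06   0.031]
```

```bash
cat >> pose.py <<'E'
RO=np.array([.5527,.1884,.035]);RY=4.5;RF=frame(RY)
E
python3 - <<'E'
from pose import *
for z in(.13,.09): go(RO+RF@[.0055,0,z],tool(RY))
E
```

```text
t 8.475 pos [0.5453 0.2811 0.2434] F [-0.8  0.   0.4] op 0.0855 | shift [ 0.215 -0.937 -2.263] turn [ 0.035 -0.06   0.081]
t 8.475 pos [0.5453 0.2811 0.2434] F [-0.8  0.   0.4] op 0.0855 | shift [ 0.248 -1.358 -3.17 ] turn [ 0.035 -0.06   0.081]
```

Call:
step_arm([
  [0.07,-0.3,-0.75,0.03,-0.06,0.08,1],
  [0.15,-0.6,-1.5,0.03,-0.06,0.08,1],
  [0.21,-0.94,-2.26,0.03,-0.06,0.08,1],
  [0.24,-1.2,-2.8,0.03,-0.06,0.08,1],
  [0.25,-1.36,-3.17,0.03,-0.06,0.08,1],
  [0.25,-1.36,-3.17,0.03,-0.06,0.08,1],
  [0.25,-1.36,-3.17,0.03,-0.06,0.08,0.6],
  [0.25,-1.36,-3.17,0.03,-0.06,0.08,0.6],
], grip_force=25)

```text
time: 9.48
tool_pos: [0.5564, 0.2269, 0.1172]
ee_rot: [154.9, -0.1, 4.5]
ft_force: [-0.1, 0.1, -0.2]
opening: 0.0523
grip_force: 0.0
```

Call:
step_arm([
  [0,0,0,0,0,0,0.4],
  [0,0,0,0,0,0,0.1],
  [0,0,0,0,0,0,0.1],
  [0,0,0,0,0,0,0.1],
  [0,0,0,0,0,0,0.1],
])

```text
time: 10.1
tool_pos: [0.5559, 0.2264, 0.1164]
ee_rot: [154.9, 0.0, 4.5]
ft_force: [-1.4, 0.3, 2.9]
opening: 0.0217
grip_force: 28.7
```

Run:
```python
from pose import *
go(RO+RF@[.0055,0,.15],tool(RY))
for q in[(.034,-.146,.160),(.034,-.146,.094),(.034,.15,.094)]: go(onb(*q),tool(BY))
```

```text
t 10.1 pos [0.5559 0.2264 0.1164] F [-1.4  0.3  2.9] op 0.0217 | shift [-0.067  0.641  1.364] turn [ 0.011 -0.     0.003]
t 10.1 pos [0.5559 0.2264 0.1164] F [-1.4  0.3  2.9] op 0.0217 | shift [  1.655 -12.023   5.333] turn [0.011 0.    0.383]
t 10.1 pos [0.5559 0.2264 0.1164] F [-1.4  0.3  2.9] op 0.0217 | shift [  1.755 -12.713   3.838] turn [0.011 0.    0.383]
t 10.1 pos [0.5559 0.2264 0.1164] F [-1.4  0.3  2.9] op 0.0217 | shift [ 0.787 -6.076  0.711] turn [0.011 0.    0.383]
```

Call:
step_arm([
  [0,0,0,0,0,0,0.1],
  [0,0,0,0,0,0,0.1],
  [0,0.21,0.45,0,0,0,0.1],
  [0,0.42,0.9,0,0,0,0.1],
  [0,0.8,1.8,0,0,0,0.1],
  [0,0.8,2.8,0,0,0,0.1],
  [0,0.3,4.0,0,0,0,0.1],
  [0,-0.6,4.8,0,0,0,0.1],
], grip_force=80)

```text
time: 11.1
tool_pos: [0.5561, 0.2035, 0.3117]
ee_rot: [155.0, -0.2, 4.6]
ft_force: [1.0, -0.5, -2.6]
opening: 0.021
grip_force: 78.6
```

Call:
step_arm([
  [0.1,-1.0,0.3,0,0,0,0.1],
  [0.3,-2.3,0.55,0,0,0.1,0.1],
  [0.5,-3.7,0.6,0,0,0.15,0.1],
  [0.8,-5.1,0.6,0,0,0.2,0.1],
  [1.0,-6.5,0.6,0,0,0.25,0.1],
  [1.3,-7.9,0.6,0,0,0.3,0.1],
  [1.5,-9.3,0.6,0,0,0.35,0.1],
  [1.6,-10.5,0.6,0,0,0.38,0.1],
])

```text
time: 12.1
tool_pos: [0.6198, -0.2191, 0.3328]
ee_rot: [154.9, 0.0, 8.3]
ft_force: [-0.1, -0.1, -2.9]
opening: 0.0214
grip_force: 78.4
```

Call:
step_arm([
  [0.05,-0.9,0,0,0,0,0.1],
  [0.05,-0.9,0,0,0,0,0.1],
  [0.05,-0.9,0,0,0,0,0.1],
  [0.05,-0.9,0,0,0,0,0.1],
])

```text
time: 12.6
tool_pos: [0.622, -0.2523, 0.3322]
ee_rot: [154.9, 0.0, 8.4]
ft_force: [-0.8, 0.1, -2.3]
opening: 0.021
grip_force: 79.0
```

Run:
```python
from pose import *
for q in[(.034,-.146,.160),(.034,-.146,.094),(.034,.15,.094)]: go(onb(*q),tool(BY))
c=wrist("w4")
for q in[(.062,.013,.0),(-.062,.013,0)]: print(px(c,onb(.034+q[0],-.146+.013,.066)).round())
for q in[(.1,.15,0),(-.1,.15,0),(.1,-.15,.0),(-.1,-.15,.0)]: print(px(c,onb(*q)).round())
```

```text
t 12.6 pos [ 0.622  -0.2523  0.3322] F [-0.8  0.1 -2.3] op 0.021 | shift [ 0.003 -0.056 -0.062] turn [ 0.01  -0.002 -0.006]
t 12.6 pos [ 0.622  -0.2523  0.3322] F [-0.8  0.1 -2.3] op 0.021 | shift [ 0.103 -0.746 -1.558] turn [ 0.01  -0.002 -0.006]
t 12.6 pos [ 0.622  -0.2523  0.3322] F [-0.8  0.1 -2.3] op 0.021 | shift [-0.865  5.89  -4.685] turn [ 0.01  -0.002 -0.006]
[254. 127.]
[257. 312.]
[-111.  118.]
[-48. 344.]
[281. 118.]
[279. 344.]
```

View pics/w4.png

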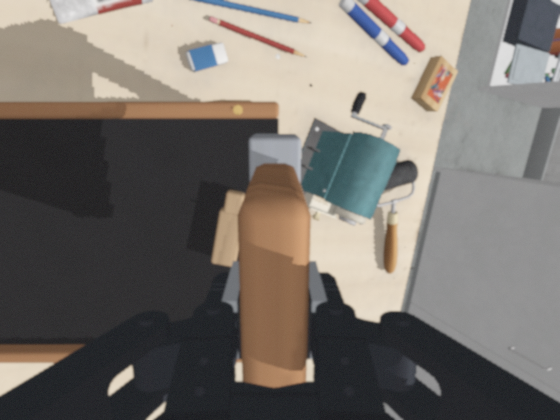

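Run:
```python
from pose import *
c=pickle.load(open("w4.pkl","rb"))
f=lambda p,h:np.round(B.T@(onplane(c,p,BO+B[:,2]*h,B[:,2])-BO)*1000,1)
print(f((249,138),.102),f((300,138),.102),f((275,134),.102), f((228,192),.012),f((213,263),.012))
for h in(.150,.182):print(f((241,212),h),f((309,212),h),f((275,165),h),f((275,387),h))
```

```text
[  91.8 -132.   102. ] [  91.8 -157.6  102. ] [  93.8 -145.1  102. ] [  44.9 -109.    12. ] [-14.7 -94.7  12. ]
[  66.4 -131.6  150. ] [  66.5 -158.3  150. ] [  84.9 -144.9  150. ] [ -16.2 -145.2  150. ]
[  75.1 -134.6  182. ] [  75.2 -155.   182. ] [  89.3 -144.8  182. ] [  11.9 -145.   182. ]
```

Call:
step_arm([
  [0.05,-0.3,-0.6,0,0,0,0.1],
  [0.1,-0.6,-1.2,0,0,0,0.1],
  [0.12,-0.75,-1.56,0,0,0,0.1],
  [0.12,-0.75,-1.56,0,0,0,0.1],
  [0.12,-0.75,-1.56,0,0,0,0.1],
])

```text
time: 13.28
tool_pos: [0.6268, -0.2833, 0.2704]
ee_rot: [154.9, -0.0, 8.3]
ft_force: [-1.4, -0.4, -2.6]
opening: 0.0212
grip_force: 79.1
```

Run:
```python
from pose import *
go(onb(.035,-.146,.094),tool(BY));go(onb(.035,.147,.094),tool(BY))
```

```text
t 13.275 pos [ 0.6268 -0.2833  0.2704] F [-1.4 -0.4 -2.6] op 0.0212 | shift [ 0.006  0.034 -0.013] turn [0.014 0.003 0.001]
t 13.275 pos [ 0.6268 -0.2833  0.2704] F [-1.4 -0.4 -2.6] op 0.0212 | shift [-0.952  6.603 -3.109] turn [0.014 0.003 0.001]
```

Call:
step_arm([
  [-0.04,0.3,-0.15,0,0,0,0.1],
  [-0.09,0.6,-0.29,0,0,0,0.1],
  [-0.13,0.9,-0.43,0,0,0,0.1],
  [-0.17,1.2,-0.58,0,0,0,0.1],
  [-0.21,1.5,-0.72,0,0,0,0.1],
  [-0.26,1.8,-0.86,0,0,0,0.1],
  [-0.3,2.1,-1.0,0,0,0,0.1],
  [-0.35,2.4,-1.14,0,0,0,0.1],
])

```text
time: 14.28
tool_pos: [0.6123, -0.1869, 0.2235]
ee_rot: [154.9, 0.0, 8.3]
ft_force: [0.4, 0.7, -2.2]
opening: 0.0208
grip_force: 79.3
```

Call:
step_arm([
  [-0.04,0.3,-0.14,0,0,0,0.1],
  [-0.09,0.6,-0.28,0,0,0,0.1],
  [-0.13,0.9,-0.42,0,0,0,0.1],
  [-0.17,1.2,-0.57,0,0,0,0.1],
  [-0.21,1.5,-0.71,0,0,0,0.1],
  [-0.26,1.8,-0.85,0,0,0,0.1],
  [-0.3,2.1,-0.99,0,0,0,0.1],
  [-0.3,2.1,-0.99,0,0,0,0.1],
])

```text
time: 15.28
tool_pos: [0.6001, -0.1027, 0.1835]
ee_rot: [154.9, 0.1, 8.3]
ft_force: [0.7, -0.1, -2.1]
opening: 0.0208
grip_force: 79.1
```

Run:
```python
from pose import *
go(onb(.035,.147,.093),tool(BY))
c=wrist("w5")
```

```text
t 15.275 pos [ 0.6001 -0.1027  0.1835] F [ 0.7 -0.1 -2.1] op 0.0208 | shift [-0.281  2.077 -0.958] turn [ 0.01  -0.011 -0.004]
```

View pics/w5.png

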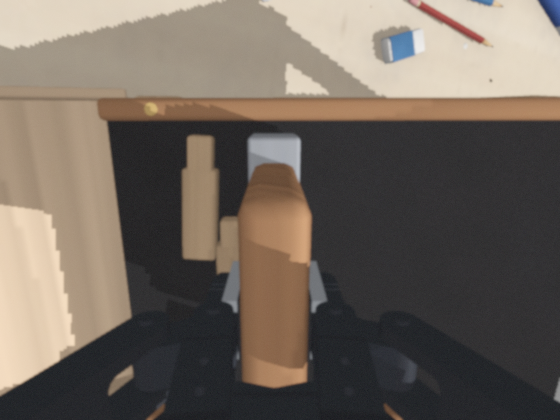

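The scraper foot has chip a flush against it at (228,245) and is about to meet chip b at (200,197). I'll continue the sweep.

Call:
step_arm([
  [-0.03,0.2,-0.09,0,0,0,0.1],
  [-0.05,0.4,-0.18,0,0,0,0.1],
  [-0.08,0.6,-0.28,0,0,0,0.1],
  [-0.11,0.8,-0.37,0,0,0,0.1],
  [-0.14,1.0,-0.46,0,0,0,0.1],
  [-0.16,1.2,-0.55,0,0,0,0.1],
  [-0.19,1.4,-0.64,0,0,0,0.1],
  [-0.22,1.6,-0.74,0,0,0,0.1],
])

```text
time: 16.32
tool_pos: [0.5916, -0.0392, 0.1545]
ee_rot: [154.9, 0.0, 8.3]
ft_force: [-0.0, -0.5, -2.9]
opening: 0.0211
grip_force: 79.2
```

Call:
step_arm([
  [-0.03,0.2,-0.09,0,0,0,0.1],
  [-0.05,0.4,-0.18,0,0,0,0.1],
  [-0.07,0.55,-0.25,0,0,0,0.1],
  [-0.07,0.55,-0.25,0,0,0,0.1],
  [-0.07,0.55,-0.25,0,0,0,0.1],
])

```text
time: 16.95
tool_pos: [0.589, -0.0179, 0.1449]
ee_rot: [154.9, 0.0, 8.3]
ft_force: [0.6, -0.2, -2.3]
opening: 0.0212
grip_force: 79.2
```

Run:
```python
from pose import *
go(onb(.035,.147,.093),tool(BY));go(onb(.035,.147,.143),tool(BY));go(onb(-.036,.03,.143),tool(BY))
c=wrist("w6",False)
# chip-like bright wood on the dark rubber, and rubber mask from warped board view
def rub(c,n):
    X=np.float32([px(c,onb(x,y,.006)) for x,y in((-.1,-.15),(.1,-.15),(.1,.15),(-.1,.15))])
    H=cv2.getPerspectiveTransform(X,np.float32([(0,0),(200,0),(200,300),(0,300)]))
    w=cv2.warpPerspective(c["img"],H,(200,300));m=(w[...,2]>90).astype(np.uint8)
    k,_,s,ce=cv2.connectedComponentsWithStats(m)
    for i in range(1,k):
        if s[i,4]>150: print(n,"bbox x",s[i,0]-100,s[i,0]+s[i,2]-100,"y",s[i,1]-150,s[i,1]+s[i,3]-150,"area",s[i,4],"col",w[np.array(ce[i])[1].astype(int),int(ce[i][0])])
from station import viewer
rub(viewer.camera("top"),"top");rub(c,"wrist")
```

```text
t 16.95 pos [ 0.589  -0.0179  0.1449] F [ 0.6 -0.2 -2.3] op 0.0212 | shift [-0.004 -0.044  0.007] turn [ 0.013 -0.002  0.003]
t 16.95 pos [ 0.589  -0.0179  0.1449] F [ 0.6 -0.2 -2.3] op 0.0212 | shift [-0.081  0.479  1.14 ] turn [ 0.013 -0.002  0.003]
t 16.95 pos [ 0.589  -0.0179  0.1449] F [ 0.6 -0.2 -2.3] op 0.0212 | shift [-1.454 -2.401  2.376] turn [ 0.013 -0.002  0.003]
wrist bbox x -80 94 y 116 150 area 3905 col [ 73  99 135]
```

Call:
step_arm([
  [-0.04,0.2,0.5,0,0,0,0.1],
  [-0.08,0.48,1.14,0,0,0,0.1],
  [-0.3,0.0,1.6,0,0,0,0.1],
  [-0.7,-0.8,2.0,0,0,0,0.1],
  [-1.1,-1.6,2.4,0,0,0,0.1],
  [-1.4,-2.4,2.6,0,0,0,0.1],
  [-1.4,-2.4,2.6,0,0,0,0.1],
  [-1.4,-2.4,2.6,0,0,0,0.1],
])

```text
time: 18.05
tool_pos: [0.5328, -0.1135, 0.2485]
ee_rot: [154.9, 0.1, 8.2]
ft_force: [-0.2, 1.2, -1.2]
opening: 0.021
grip_force: 79.3
```

```bash
cat >> pose.py <<'E'
def rub(c,n,ext=0,thr=90):
    X=np.float32([px(c,onb(x,y,.006)) for x,y in((-.1,-.15),(.1,-.15),(.1,.15),(-.1,.15))])
    H=cv2.getPerspectiveTransform(X,np.float32([(0,0),(200,0),(200,300),(0,300)]))
    w=cv2.warpPerspective(c["img"],H,(200,300));m=(w[...,2]>thr).astype(np.uint8)
    k,_,s,ce=cv2.connectedComponentsWithStats(m)
    for i in range(1,k):
        if s[i,4]>150: print(n,"bbox x",s[i,0]-100,s[i,0]+s[i,2]-100,"y",s[i,1]-150,s[i,1]+s[i,3]-150,"area",s[i,4],"col",w[int(ce[i][1]),int(ce[i][0])])
    return w
E
python3 - <<'E'
from pose import *
from station import viewer
go(onb(-.031,.03,.143),tool(BY));go(onb(-.031,.03,.093),tool(BY));go(onb(-.031,.147,.093),tool(BY))
t=viewer.camera("top");pickle.dump(t,open("t2.pkl","wb"))
print("ref");rub(T,"top0",thr=70);print("now");rub(t,"top",thr=70)
rub(wrist("w7",False),"wrist")
rub(viewer.camera("side"),"side")
E
```

```text
t 18.05 pos [ 0.5328 -0.1135  0.2485] F [-0.2  1.2 -1.2] op 0.021 | shift [ 0.074  0.009 -0.214] turn [ 0.009 -0.004  0.006]
t 18.05 pos [ 0.5328 -0.1135  0.2485] F [-0.2  1.2 -1.2] op 0.021 | shift [ 0.15  -0.514 -1.347] turn [ 0.009 -0.004  0.006]
t 18.05 pos [ 0.5328 -0.1135  0.2485] F [-0.2  1.2 -1.2] op 0.021 | shift [-0.232  2.109 -2.583] turn [ 0.009 -0.004  0.006]
ref
top0 bbox x -100 100 y -150 -146 area 418 col [72 87 98]
top0 bbox x -18 44 y -123 -95 area 1149 col [52 73 94]
top0 bbox x -57 17 y -28 25 area 3303 col [ 29  45 100]
top0 bbox x 17 92 y 85 110 area 1554 col [ 59  82 103]
top0 bbox x -92 -24 y 91 126 area 1448 col [55 77 97]
now
top bbox x -100 100 y -150 -147 area 404 col [70 84 94]
top bbox x -100 -41 y 26 76 area 2238 col [40 61 89]
top bbox x -10 31 y 27 70 area 1279 col [38 59 87]
top bbox x -100 46 y 71 150 area 6113 col [ 99 107 110]
wrist bbox x -100 22 y -150 -25 area 1058 col [49 49 48]
wrist bbox x 64 100 y -150 -141 area 251 col [195 213 224]
wrist bbox x -100 100 y -100 150 area 614 col [52 49 51]
wrist bbox x -100 22 y -12 67 area 6442 col [ 97 130 172]
side bbox x 97 100 y -150 11 area 378 col [43 66 96]
side bbox x 95 100 y 15 116 area 271 col [43 63 93]
side bbox x -100 100 y 114 150 area 5606 col [ 69  90 110]
```

Call:
step_arm([
  [0.07,-0.15,-0.5,0,0,0,0.1],
  [0.12,-0.35,-1.0,0,0,0,0.1],
  [0.15,-0.51,-1.35,0,0,0,0.1],
  [0.15,-0.51,-1.35,0,0,0,0.1],
  [0.12,-0.31,-1.44,0,0,0,0.1],
  [0.09,-0.06,-1.56,0,0,0,0.1],
  [0.05,0.19,-1.68,0,0,0,0.1],
  [0.02,0.44,-1.8,0,0,0,0.1],
])

```text
time: 19.2
tool_pos: [0.5335, -0.0951, 0.1764]
ee_rot: [154.9, 0.1, 8.3]
ft_force: [-0.3, 0.6, -1.7]
opening: 0.0212
grip_force: 79.3
```

Run:
```python
from pose import *
go(onb(-.031,.150,.093),tool(BY))
```

```text
t 19.2 pos [ 0.5335 -0.0951  0.1764] F [-0.3  0.6 -1.7] op 0.0212 | shift [-0.259  1.716 -0.812] turn [ 0.012 -0.004  0.001]
```

Call:
step_arm([
  [-0.03,0.2,-0.1,0,0,0,0.1],
  [-0.06,0.4,-0.19,0,0,0,0.1],
  [-0.09,0.6,-0.29,0,0,0,0.1],
  [-0.12,0.8,-0.38,0,0,0,0.1],
  [-0.15,1.0,-0.48,0,0,0,0.1],
  [-0.18,1.2,-0.57,0,0,0,0.1],
  [-0.21,1.4,-0.67,0,0,0,0.1],
  [-0.24,1.6,-0.76,0,0,0,0.1],
])

```text
time: 20.2
tool_pos: [0.524, -0.0316, 0.146]
ee_rot: [154.9, 0.1, 8.3]
ft_force: [0.7, 0.4, -2.7]
opening: 0.021
grip_force: 79.3
```

Call:
step_arm([
  [-0.02,0.12,-0.06,0,0,0,0.1],
  [-0.02,0.12,-0.06,0,0,0,0.1],
  [-0.02,0.12,-0.06,0,0,0,0.1],
  [-0.02,0.3,0.44,0,0,0,0.1],
  [-0.02,0.5,0.94,0,0,0,0.1],
  [-0.02,0.5,1.8,0,0,0,0.1],
  [-0.02,0.5,2.8,0,0,0,0.1],
  [-0.02,0.5,3.5,0,0,0,0.1],
])

```text
time: 21.2
tool_pos: [0.5238, -0.0124, 0.2887]
ee_rot: [154.9, -0.1, 8.2]
ft_force: [0.4, 0.4, -2.5]
opening: 0.0212
grip_force: 79.4
```

Run:
```python
from pose import *
go(RO+RF@[.0055,0,.16],tool(RY)); go(RO+RF@[.0055,0,.10],tool(RY))
```

```text
t 21.2 pos [ 0.5238 -0.0124  0.2887] F [ 0.4  0.4 -2.5] op 0.0212 | shift [ 0.728  6.717 -2.717] turn [ 0.014  0.011 -0.375]
t 21.2 pos [ 0.5238 -0.0124  0.2887] F [ 0.4  0.4 -2.5] op 0.0212 | shift [ 0.778  6.085 -4.077] turn [ 0.014  0.011 -0.375]
```

Call:
step_arm([
  [0.1,1.0,0,0,0,-0.05,0.1],
  [0.2,2.1,0,0,0,-0.1,0.1],
  [0.3,3.2,0,0,0,-0.17,0.1],
  [0.45,4.3,0,0,0,-0.23,0.1],
  [0.6,5.4,0,0,0,-0.3,0.1],
  [0.7,6.5,0,0,0,-0.37,0.1],
  [0.7,6.9,0,0,0,-0.37,0.1],
  [0.7,6.9,0,0,0,-0.37,0.1],
])

```text
time: 22.2
tool_pos: [0.5513, 0.2641, 0.2862]
ee_rot: [154.9, 0.1, 4.6]
ft_force: [0.2, -0.1, -1.6]
opening: 0.0214
grip_force: 79.6
```

Run:
```python
from pose import *
from station import viewer
t=viewer.camera("top");pickle.dump(t,open("t3.pkl","wb"))
rub(t,"top",thr=70);rub(viewer.camera("side"),"side",thr=90)
TR=BO+np.array([-np.sin(np.radians(8.3))*.186,np.cos(np.radians(8.3))*.186,0]);TR[2]=.006;print(TR)
F=frame(8.3,0)
def tw(c,x0=-125,x1=125,y0=-70,y1=75):
    P=[(x0,y0),(x1,y0),(x1,y1),(x0,y1)]
    X=np.float32([px(c,TR+F@[x/1e3,y/1e3,.012]) for x,y in P])
    H=cv2.getPerspectiveTransform(X,np.float32([(0,0),(250,0),(250,145),(0,145)]))
    return cv2.warpPerspective(c["img"],H,(250,145))
a=tw(T).astype(float);b=tw(t).astype(float)
g=np.abs(a-b).sum(2);m=(cv2.blur(g,(3,3))>45).astype(np.uint8)
k,_,s,ce=cv2.connectedComponentsWithStats(m)
for i in range(1,k):
    if s[i,4]>120: print("diff x",s[i,0]-125,s[i,0]+s[i,2]-125,"y",s[i,1]-70,s[i,1]+s[i,3]-70,"area",s[i,4])
# coarse ascii of brightness now (rows: y trough, cols x)
q=cv2.resize(b.sum(2)/3,(50,24),interpolation=cv2.INTER_AREA)
for r in q: print("".join("%1X"%min(15,int(v/13)) for v in r))
```

```text
top bbox x -100 100 y -150 -146 area 406 col [71 86 97]
side bbox x 96 100 y -150 -19 area 287 col [38 62 91]
side bbox x 96 100 y 19 117 area 211 col [41 64 90]
side bbox x -100 100 y 114 150 area 6613 col [109 145 178]
[ 0.55224975 -0.0113482   0.006     ]
diff x -125 -112 y -70 26 area 863
diff x -18 26 y -43 -31 area 400
diff x 33 98 y -41 -26 area 599
diff x -94 -42 y -40 -25 area 368
diff x -125 -110 y 58 75 area 176
88643221221111111111111111111111111111111111122444
88543222222222222211111111111111111111111111123444
87543333333333333333333333333333333333333333223444
88544445445444444444444444444444444444444444444345
88655555544444444555444444444444445555554444444445
88555544444444444555544444444444444444444444444455
88655544444444455555554444444454444444444444444467
88655544444555555555555555555555444444444455554467
88655555555555555555555555555555555555555555554566
88655555555555555555555555555555555555555555555567
88655566556777777777667666666666666666666666666566
88655577557888888888888888888888888888888888787666
88655578778888888888888888888888888888888888887667
87555578888888888888888888888888888888888888888666
88555578888888888888888888888888888888888888888666
87655578888888888888888888888888888888888888887667
88555578888888888888888888888888888888888888887666
88655579999999999999999999999999999999898888888666
87655689999999999999999999999999999999999999998666
87555689999999999999999999999999999999999999998666
87666689999999999999999999999999999999999999998677
87777788888888888888888888888888888888889888888776
88666666666666666666666666666666666666666666666655
88765555555555555555555555555555555555555555555555
```

Three new patches lie in the trough and the rubber is clear. Now I'll return the scraper.

Run:
```python
from pose import *
home=np.array([.5559,.2264,.1164])
for z in(.07,.02,.002): go(home+RF@[-.003,-.001 if z>.01 else -.0005,z],tool(RY))
```

```text
t 22.3 pos [0.5514 0.2627 0.2864] F [-0.3 -0.3 -2.5] op 0.0213 | shift [-0.018 -0.199 -2.654] turn [ 0.016 -0.004 -0.002]
t 22.3 pos [0.5514 0.2627 0.2864] F [-0.3 -0.3 -2.5] op 0.0213 | shift [ 0.024 -0.725 -3.787] turn [ 0.016 -0.004 -0.002]
t 22.3 pos [0.5514 0.2627 0.2864] F [-0.3 -0.3 -2.5] op 0.0213 | shift [ 0.038 -0.904 -4.2  ] turn [ 0.016 -0.004 -0.002]
```

Call:
step_arm([
  [0,-0.1,-0.9,0,0,0,0.1],
  [0,-0.2,-1.8,0,0,0,0.1],
  [-0.02,-0.27,-2.62,0,0,0,0.1],
  [0,-0.5,-3.2,0,0,0,0.1],
  [0.02,-0.79,-3.76,0,0,0,0.1],
  [0.03,-0.87,-3.98,0,0,0,0.1],
  [0.03,-0.87,-3.98,0,0,0,0.1],
  [0.03,-0.87,-3.98,0,0,0,0.1],
])

```text
time: 23.3
tool_pos: [0.5533, 0.2294, 0.1285]
ee_rot: [154.9, -0.1, 4.6]
ft_force: [-0.4, -0.3, -3.1]
opening: 0.0212
grip_force: 79.6
```

Run:
```python
from pose import *
home=np.array([.5559,.2264,.1164])
go(home+RF@[-.003,-.001,.0005],tool(RY))
```

```text
t 23.3 pos [0.5533 0.2294 0.1285] F [-0.4 -0.3 -3.1] op 0.0212 | shift [-0.008 -0.097 -0.281] turn [ 0.007  0.009 -0.007]
```

Call:
step_arm([
  [-0.01,-0.04,-0.12,0,0,0,0.1],
  [-0.01,-0.08,-0.22,0,0,0,0.1],
  [-0.01,-0.1,-0.28,0,0,0,0.1],
  [-0.01,-0.1,-0.28,0,0,0,0.1],
  [-0.01,-0.1,-0.28,0,0,0,0.1],
], grip_force=25)

```text
time: 23.92
tool_pos: [0.552, 0.2254, 0.1165]
ee_rot: [154.9, 0.0, 4.6]
ft_force: [-2.8, 2.4, 4.6]
opening: 0.0213
grip_force: 80.3
```

Call:
step_arm([
  [0,0,0,0,0,0,0.3],
  [0,0,0,0,0,0,0.4],
  [0,0,0,0,0,0,0.7],
  [0,0,0,0,0,0,1],
  [0,0,0,0,0,0,1],
  [0,0,0,0,0,0,1],
])

```text
time: 24.68
tool_pos: [0.5521, 0.2251, 0.1159]
ee_rot: [154.9, 0.1, 4.6]
ft_force: [-0.8, -0.3, -0.3]
opening: 0.0848
grip_force: 0.0
```

Call:
step_arm([
  [0,0.2,0.45,0,0,0,1],
  [0,0.5,1.1,0,0,0,1],
  [0,0.9,1.9,0,0,0,1],
  [0,1.35,2.9,0,0,0,1],
  [0,1.4,3.2,0,0,0,1],
  [0,1.4,3.2,0,0,0,1],
  [0,1.4,3.2,0,0,0,1],
])

```text
time: 25.55
tool_pos: [0.5513, 0.2803, 0.2419]
ee_rot: [154.8, 0.2, 4.5]
ft_force: [-1.1, -0.8, -0.6]
opening: 0.0858
grip_force: 0.0
```

Run:
```python
from pose import *
from station import viewer
c=wrist("w8");c0=pickle.load(open("w3.pkl","rb"))
go(RO+RF@[.0055,0,.23],tool(RY))
def handle(c,n):
    h=cv2.cvtColor(c["img"],cv2.COLOR_BGR2HSV);m=cv2.inRange(h,(3,110,50),(14,255,255))
    m[:, :200]=0;m[:,340:]=0;m[300:]=0
    k,l,s,ce=cv2.connectedComponentsWithStats(m);i=1+np.argmax(s[1:,4])
    x,y,w,hh,a=s[i]
    for r in (y+25,y+hh-25):
        cols=np.where(l[r]==i)[0]
        for u in(cols[0],cols[-1]): print(n,"edge",np.round(RF.T@(onplane(c,(u,r),RO+RF[:,2]*.116,RF[:,2])-RO)*1000,1))
    for u in((x+w/2,y),(x+w/2,y+hh)): print(n,"end",np.round(RF.T@(onplane(c,u,RO+RF[:,2]*.116,RF[:,2])-RO)*1000,1))
handle(c0,"before");handle(c,"now")
t=viewer.camera("top");s=viewer.camera("side")
# bystanders & block: image difference near their old places
for n,p,r in(("tape",(.374,.189,.024),22),("ink",(.711,.193,.057),13),("sander",(.697,.326,.03),14)):
  for nm,cam in(("top",t),("side",s)):
    u,v=px(d[nm],p).astype(int);A=d[nm]["img"][v-r:v+r,u-r:u+r].astype(int);b=cam["img"][v-r:v+r,u-r:u+r]
    print(n,nm,"mean diff",np.abs(A-b).mean().round(1))
h=cv2.cvtColor(c["img"],cv2.COLOR_BGR2HSV)
m=cv2.inRange(h,(0,120,80),(12,255,255));ys,xs=np.where(m[:,:150]>0);print("picture px",len(xs),onz(c,(xs.mean(),ys.mean()),.028) if len(xs) else "")
```

```text
t 25.6 pos [0.5513 0.2802 0.2418] F [ 0.2  0.4 -1.1] op 0.0854 | shift [-0.017  0.139  0.041] turn [ 0.021 -0.024 -0.003]
before edge [ 40.4  10.7 116. ]
before edge [ 40.3  -8.1 116. ]
before edge [-24.3  10.3 116. ]
before edge [-24.5  -8.6 116. ]
before end [ 56.1   0.8 116. ]
before end [-43.6   2.2 116. ]
now edge [ 38.1   9.5 116. ]
now edge [ 38.2  -9.4 116. ]
now edge [-28.2   9.7 116. ]
now edge [-28.2  -9.3 116. ]
now end [ 54.2   0.  116. ]
now end [-47.6   0.3 116. ]
tape top mean diff 26.9
tape side mean diff 44.6
ink top mean diff 2.6
ink side mean diff 4.3
sander top mean diff 3.3
sander side mean diff 4.5
picture px 802 [0.44576619 0.3659133  0.028     ]
```

Call:
step_arm([
  [-0.4,0.3,1.0,0,0,0,1],
  [-1.0,0.8,1.5,0.5,0,0,1],
  [-1.6,1.6,1.5,1.0,0,0,1],
  [-2.0,2.4,1.5,1.5,0,0,1],
  [-2.3,3.2,1.5,2.0,0,0,1],
  [-2.5,4.0,1.5,2.5,0,0,1],
  [-2.5,4.4,1.5,2.5,0,0,1],
  [-2.5,4.4,1.5,2.5,0,0,1],
])

```text
time: 26.7
tool_pos: [0.4521, 0.4572, 0.3031]
ee_rot: [179.7, -1.8, 4.2]
ft_force: [-0.1, -0.3, -0.4]
opening: 0.0852
grip_force: 0.0
```

Run:
```python
from pose import *
from station import viewer,monitor
t=viewer.camera("top");s=viewer.camera("side")
print(np.round(monitor.sense()["tool_pos"],3))
def match(a,b,p,r,n):
    u,v=px(a,p).astype(int);tm=a["img"][v-r:v+r,u-r:u+r]
    w=b["img"][v-2*r:v+2*r,u-2*r:u+2*r];q=cv2.matchTemplate(w,tm,cv2.TM_CCOEFF_NORMED);_,mx,_,l=cv2.minMaxLoc(q);print(n,"score",round(mx,2),"px shift",l[0]-r,l[1]-r)
for n,p,r in(("tape",(.374,.189,.012),26),("ink",(.711,.193,.03),14),("sander",(.697,.326,.02),14)):
    match(d["top"],t,p,r,n+" top");match(d["side"],s,p,r,n+" side")
# chips: triangulate blobs in wrist pictures w3 (before) vs now in top
TR=np.array([.5522,-.0113,.006]);F=frame(8.3,0)
for nm,cam,ref in(("top",t,T),("side",s,d["side"])):
    g=cv2.blur(np.abs(cam["img"].astype(float)-ref["img"]).sum(2),(2,2))
    P=np.array([px(cam,TR+F@[x,y,z]) for x in(-.112,.112) for y in(-.057,.057) for z in(0,.046)],np.float32)
    M=np.zeros(g.shape,np.uint8);cv2.fillConvexPoly(M,cv2.convexHull(P).astype(int),1)
    m=((g>40)&(M>0)).astype(np.uint8);k,_,st,ce=cv2.connectedComponentsWithStats(m)
    for i in range(1,k):
        if st[i,4]>12: print(nm,"bbox",st[i],"at z=.018:",np.round(F.T@(onz(cam,ce[i],.018)-TR)*1000))
```

```text
[0.452 0.457 0.303]
tape top score 0.33 px shift 0 0
tape side score 0.44 px shift 0 0
ink top score 1.0 px shift 0 0
ink side score 1.0 px shift 0 0
sander top score 1.0 px shift 0 0
sander side score 0.99 px shift 0 0
top bbox [299 184  12  44 186] at z=.018: [ 40. -37.  12.]
top bbox [308 235   5  19  75] at z=.018: [-72. -34.  12.]
side bbox [229 244  82  23 971] at z=.018: [ -3. -22.  12.]
```

```bash
python3 -c "
from station import ticket;print(ticket.sign_off())"
```

```text
the job is handed in; nothing more can be done
None
```

I handed the job in at about 27 s of the 72 s allowed, and no verdict came back. By my last camera checks the block was flat in the oblong tray, the rubber was clear with all three chips in the trough (their exact heights not measured), the scraper was leaning in its rest, and the bystanders had not moved (the tape match was weak).

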